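# Eject the toothpick cassette and add it to the row

## Robot

A 6-joint arm with a two-finger parallel gripper is mounted at the origin on the work surface. World frame = base frame: x ahead of the robot, y to its left, z up, the work surface at z = 0. Lengths are in mm, angles in degrees, forces in N, time in s.
With the tool pointing down it reaches from about 300 to 875 mm from the base axis. Payload 6.4 kg.
Tool frame: the origin (TCP) lies between the finger pads; the fingertips stand r.tip_extent ahead of it and the grasp point (between the pads) is the TCP (r.tip_extent is the distance from the TCP to the fingertips, in mm); z points along the fingers, y is the line along which they close (so a half turn about z gives the same grasp; the last joint's range is limited). The gripper opens to 88 mm and grips with 3 to 60 N. Pads are 18 mm wide; open, the fingers measure 123 mm over their backs; the gripper's body (75 mm by 187 mm) begins 45 mm behind the grasp point.
Start: joints at [55.101, 10.359, 92.074, -0, 77.567, -11.82], TCP at [225.388, 529.001, 257.714] pointing down, gripper open.
Joint ranges: [-171.53, 171.53], [-51.25, 118.39], [17.06, 147.69], [-65.23, 245.23], [0, 150.52], [-178.68, 178.68]. Speed limits (degrees/s): [147.25, 147.25, 172.46, 180, 180, 180].

## Interface

Orientations are given as a 3x3 rotation matrix whose columns are the frame's x, y, z axes.
In Python, from cell import r gives the robot as it stands. The module is installed in compiled form; this text tells all that it offers.
- The arm moves only by the tool apply_moves, never from a script. Its argument "commands" is a list of rows, each a list of 5 numbers: the shift along the tool's x, y, z scaled (see below), then the turn about the tool's z scaled (see below), then the closure, from -1 (fully open) to 1 (shut). A call has 1 to 12 rows; each row is the pose to reach, as a shift and turn from the pose commanded when the call began, along the tool's axes at that moment; what a row does not reach only later rows make up. The controller multiplies each number of a shift by 500 mm and each number of a turn by pi/2 rad. A row lasts 1/8 s, in which the tool goes at most 62.5 mm and 10.7 degrees, less where a joint would pass 70% of its speed; a pose out of reach is approached as far as the arm can. A call with a number of a shift or a turn outside -1 to 1 is refused whole. A call with a gripper value outside its range is refused whole. The fingers move at their own pace and stop on an object; the grip force is fixed at half the most. Time passes only in rows, so rows that repeat a pose let the fingers close. It gives the time, the measured TCP pose, the force, the opening and the grip force at its end, in the units of the state.
- r.get_state(): the state, without advancing time (a new reading comes with each control period).
- r.get_image(name): name is "scene" or "top" or "wrist"; returns a dict with "color" (384x512x3 uint8, red, green, blue), "range_z" (384x512 float32, mm along the optical axis (not along the pixel's ray), 0 where there is no reading), "fx", "fy", "cx", "cy" (pixels), "R" (3x3) and "t" (3): a world point X has camera coordinates R X + t; the wrist camera has in their place "T_tool_cam" (4x4, takes a point from camera to tool coordinates, whose origin is the TCP and whose axes are the flange's). Camera axes: x right, y down, z forward; pixel columns grow to the right and rows downward; lengths in mm; the calibration is good to about 2 mm. A picture is of the moment at which its call begins: read the wrist's pose just before it.
- r.job_done(): hands the job in; it is judged then, once.
The state is a dict: "t": time; "joints": joint angles; "joint_velocities": joint speeds; "effort": joint torques, N m; "eef_pos": TCP position; "tcp_rot": TCP orientation; "contact_force": force on the tool from outside, world axes, zero at the start; "moment": the same for the moment, N m; "width": opening from 0.0 (shut) to 1.0 (fully open); "grasp_force": force on a finger pad.
Only numpy, scipy, OpenCV 4.12 (cv2) and the standard library are available. Lean on these libraries where they do the work, as an engineer would, in place of code of your own. Each camera call takes 0.05 s, during which the arm holds its last target. There are 200 camera calls.

## Task

Push the thumb slide on top of the white toothpick dispenser all the way along, so that its spring ejector drives the cassette right out of the mouth, and let the slide spring back. Then lay the cassette, window up, on the low bamboo shelf at an end of the row of two cassettes where the board has room, side by side with them: parallel, ends in line, and with the same gap as those two have between them. Leave those two cassettes and the other things on the table where they are.

Things in the scene. Friction and masses are not known exactly. Their poses are not given: they have to be found in the camera images.
- dispenser: White dispenser fixed to the table: sleeve 46 mm wide (x), y -89 mm to 0, 31 mm high, a 12 mm slot along its roof, open at the +y end (mouth); then a flat tongue, y 0 to 75 mm, 46 mm wide, top 4 mm above the table, with a lip 3 mm thick and 3 mm high at its end. Origin: on the table under the middle of the mouth; +y points out of the mouth (ejecting direction), z up.
- ejector (a joint): Travel of the spring ejector slide along the dispenser's +y, in m: 0 at rest (back), 0.068 forward at its stop. The spring pushes back with 3 N at 0, 9 N at the stop, and returns the slide when let go. At full travel the cassette's rear end is about 2 mm out of the mouth; the cassette stays on the tongue when the slide returns.
- tab (a point): Centre of the grey upright thumb tab of the ejector slide: 26 mm wide (dispenser x), 10 mm thick (dispenser y), 26 mm high; its underside is 2 mm above the sleeve's roof (tab from 33 to 59 mm above the table). It moves with the slide; at rest it is 72 mm behind the mouth.
- cassette: The toothpick cassette held inside the dispenser: a closed white plastic box 30 mm wide (x), 60 mm long (y) and 20 mm high with a window showing toothpicks on top, about 40 g. Origin: centre of its underside; z up through the window. At the start its front end is 4 mm inside the mouth and its underside 4 mm above the table.
- shelf: Low bamboo riser shelf, fixed to the table: board 110 mm deep (x), 250 mm long (y), flat top 40 mm above the table. Origin: on the table under the middle of the board. The row runs along its y. There is always room for a third cassette at one end of the row at least, sometimes at both.
- row_a: A cassette lying on the shelf, same box, but here its own frame has the 60 mm length along x and the 30 mm width along y. Origin: centre of its underside. Its +y points to row_b, whose centre is about 70 mm away (a gap of about 40 mm). A free place of the row is 70 mm from it along its -y.
- row_b: The other cassette on the shelf, same shape and frame as row_a. A free place of the row is 70 mm from it along its +y.
- humidifier: Bystander: white ceramic humidifier, 108 mm across, 130 mm high, small knob on its near side; origin under its centre.
- jar: Bystander: amber glass jar with clip-on lid, 70 mm across, 82 mm high; origin under its centre.
- coaster_a: Bystander: round steel coaster, 90 mm across, 5 mm thick; origin under its centre.
- coaster_b: Bystander: round steel coaster, 90 mm across, 5 mm thick; origin under its centre.
Things that resemble listed ones, but are neither listed nor needed, are in the scene too. What is shaped like the cassette but green or red is not meant.

How it is judged:
By the outcome, as a careful person would: the job done as asked, in the order asked, and still so for the second after the job is handed in, with the robot touching nothing.
It also fails if it takes over 58 s, if anything falls off the work surface, if the arm or the gripper's body presses on something with over 40 N, if the wrist force passes 120 N, or if a joint passes its speed limit or range.

## Working session

There is one attempt and no reset: what is moved stays moved. The work goes in short steps, Python scripts to look and compute and a tool call to move; the robot and the scene stay as the last step left them, time stands still between calls to the robot, and variables do not carry over. Pictures are saved under pics/ and viewed, at most 10 in all, crops included, and the job is handed in when it is done.

Besides the shell and the picture viewer there is one more tool, called after ">>>" as name([rows], argument=value, ...), one row to a line, values as JSON. apply_moves: Moves the arm, as the interface text tells. Its arguments: {"type":"object","properties":{"commands":{"type":"array","items":{"type":"array","items":{"type":"number"}}}},"required":["commands"]}

```bash
mkdir -p pics; cat > h.py <<'E'
import numpy as np, cv2, pickle
from cell import r
def grab(name):
    s=r.get_state(); d=r.get_image(name)
    if name=='wrist':
        T=np.array(d['T_tool_cam']); Rw=np.array(s['tcp_rot']); p=np.array(s['eef_pos'])
        Rc=Rw@T[:3,:3]; tc=Rw@T[:3,3]+p
        d['R']=Rc.T; d['t']=-Rc.T@tc
    d['R']=np.array(d['R']); d['t']=np.array(d['t'])
    return d
def plane(d,uv,z):
    uv=np.atleast_2d(uv).astype(float)
    ray=np.c_[(uv[:,0]-d['cx'])/d['fx'],(uv[:,1]-d['cy'])/d['fy'],np.ones(len(uv))]@d['R']
    c=-d['R'].T@d['t']
    return c+ray*((z-c[2])/ray[:,2])[:,None]
def cloud(d):
    v,u=np.indices(d['range_z'].shape); Z=d['range_z']
    P=np.stack([(u-d['cx'])/d['fx']*Z,(v-d['cy'])/d['fy']*Z,Z],-1)
    W=(P-d['t'])@d['R']; W[Z==0]=np.nan
    return W
def save(d,f): cv2.imwrite('pics/'+f,d['color'][:,:,::-1])
E
python3 - <<'E'
from h import *
s=r.get_state(); print({k:np.round(v,3).tolist() for k,v in s.items()}, r.tip_extent)
for n in ('top','scene','wrist'):
    d=grab(n); pickle.dump(d,open(n+'0.pkl','wb')); save(d,n+'0.png')
    print(n,d['fx'],(-d['R'].T@d['t']).round(), d['R'].round(2).tolist())
im=[cv2.imread(f'pics/{n}0.png') for n in ('top','scene')]
E
```

```text
{'t': 0.0, 'joints': [55.102, 10.4, 92.131, -0.001, 77.568, -11.82], 'joint_velocities': [0.09, 0.046, -0.02, -0.01, 0.005, -0.025], 'effort': [0.001, -43.386, -34.185, 0.07, 0.038, -0.0], 'eef_pos': [225.088, 528.568, 256.836], 'tcp_rot': [[-0.92, 0.392, -0.001], [0.392, 0.92, -0.001], [0.0, -0.002, -1.0]], 'contact_force': [-0.421, 0.727, -0.091], 'moment': [0.054, -0.089, 0.032], 'grasp_force': 0.0, 'width': 0.997} 19.0
top 369.9713720569041 [504. -37. 968.] [[0.01, -1.0, -0.02], [-0.99, -0.01, -0.13], [0.13, 0.02, -0.99]]
scene 437.9682699470802 [1015.  617.  921.] [[-0.84, 0.55, -0.0], [0.41, 0.62, -0.66], [-0.36, -0.56, -0.75]]
wrist 340.4903295398111 [149. 561. 384.] [[0.39, 0.92, -0.0], [0.87, -0.37, 0.32], [0.29, -0.12, -0.95]]
```

View pics/top0.png

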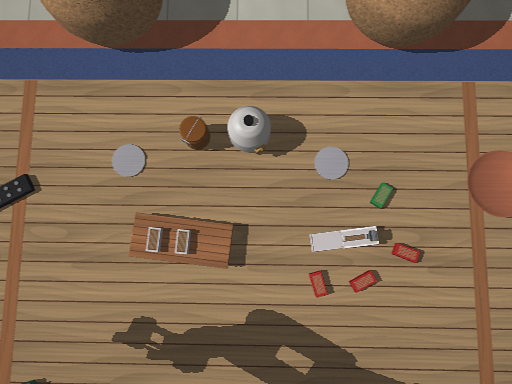

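View pics/scene0.png

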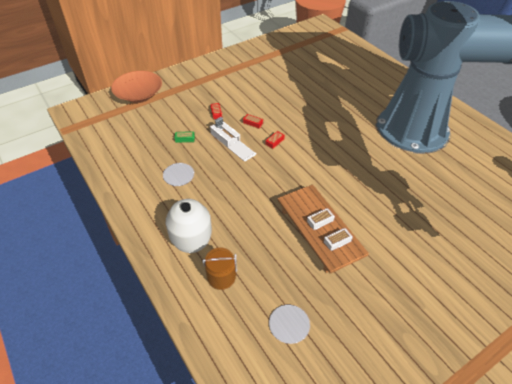

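The top view shows the dispenser around (345,239), with its tab at (373,236) and its tongue to the left. The shelf is around (182,240), with cassettes at (154,239) and (183,241). The free place is on the right, near (211,243). The scene view agrees.

```bash
python3 - <<'E'
from h import *
d=pickle.load(open('top0.pkl','rb')); im=d['color'].astype(int)
W=cloud(d)
mx,mn=im.max(2),im.min(2)
def rect(mask,z,roi,name):
    x0,y0,x1,y1=roi; m=np.zeros(mask.shape,np.uint8); m[y0:y1,x0:x1]=mask[y0:y1,x0:x1]
    cs,_=cv2.findContours(m,cv2.RETR_EXTERNAL,cv2.CHAIN_APPROX_NONE)
    for c in cs:
        if cv2.contourArea(c)<30: continue
        P=plane(d,c[:,0,:],z)[:,:2].astype(np.float32)
        q=cv2.minAreaRect(P); print(name,np.round(cv2.boxPoints(q)).tolist(),np.round(q[0],1),np.round(q[1],1),round(q[2],1), 'medz',np.nanmedian(W[...,2][cv2.drawContours(np.zeros_like(m),[c],-1,1,-1)>0]).round(1))
white=(mn>130)&(mx-mn<45)
rect(white,60,(130,210,240,270),'row')
rect(white,20,(300,220,390,260),'disp')
# shelf by height
Z=W[...,2]; rect((Z>25)&(Z<75),40,(110,200,250,280),'shelf')
for p in [(373,236),(368,238),(345,239),(320,241),(211,243)]: print(p,W[p[1],p[0]].round(1))
E
```

```text
row [[477.0, 139.0], [536.0, 135.0], [538.0, 165.0], [479.0, 169.0]] [507.2 152. ] [29.9 59. ] 85.8 medz 61.4
row [[481.0, 211.0], [539.0, 206.0], [542.0, 236.0], [483.0, 241.0]] [511.4 223.5] [30.8 59. ] 85.1 medz 61.6
disp [[484.0, -170.0], [508.0, -339.0], [554.0, -333.0], [530.0, -163.0]] [ 519.  -251.4] [ 46.3 171.2] 8.1 medz 10.5
shelf [[443.0, 39.0], [552.0, 27.0], [579.0, 276.0], [470.0, 288.0]] [510.8 157.9] [250.4 109.9] 83.8 medz 41.7
(373, 236) [ 525.9 -313.8   59.2]
(368, 238) [ 521.7 -313.3   19.2]
(345, 239) [ 518.3 -254.3   23.6]
(320, 241) [ 512.7 -194.5    4.4]
(211, 243) [503.8  82.4  38.4]
```

```bash
cat >> h.py <<'E'
def go(x,y,z,yaw):
    """numbers for a move to x,y,z with tool y-axis at world angle yaw (deg, mod 180 not applied)"""
    s=r.get_state(); R=np.array(s['tcp_rot']); p=np.array(s['eef_pos'])
    v=R.T@(np.array([x,y,z])-p)/500
    cur=np.degrees(np.arctan2(R[1,1],R[0,1])); print('cur',p.round(1),'yaw',round(cur,2),'shift',v.round(4),'turn',round((cur-yaw)/90,4))
E
python3 -c "
from h import *
go(526,-300,200,8.1)"
```

```text
cur [225.2 528.7 257. ] yaw 66.92 shift [-1.2032 -1.2887  0.1154] turn 0.6535
```

>>> apply_moves([
  [-0.78, -0.84, 0.07, 0.65, 1],
  [-0.78, -0.84, 0.07, 0.65, 1],
  [-0.78, -0.84, 0.07, 0.65, 1],
  [-0.78, -0.84, 0.07, 0.65, 1],
  [-0.78, -0.84, 0.07, 0.65, 1],
  [-0.78, -0.84, 0.07, 0.65, 1],
  [-0.78, -0.84, 0.07, 0.65, 1],
  [-0.78, -0.84, 0.07, 0.65, 1],
  [-0.78, -0.84, 0.07, 0.65, 1],
  [-0.78, -0.84, 0.07, 0.65, 1],
  [-0.78, -0.84, 0.07, 0.65, 1],
])

```text
t: 1.52
eef_pos: [419.3, -10.4, 222.4]
tcp_rot: [[-0.144, 0.99, -0.001], [0.99, 0.144, 0.001], [0.001, -0.001, -1.0]]
contact_force: [-0.2, 0.1, 1.3]
width: 0.006
grasp_force: 0.0
```

```bash
python3 -c "
from h import *
go(526,-300,200,8.1)"
```

```text
cur [419.3 -10.4 222.4] yaw 8.31 shift [-0.6039  0.1276  0.0441] turn 0.0023
```

>>> apply_moves([
  [-0.604, 0.128, 0.044, 0, 1],
  [-0.604, 0.128, 0.044, 0, 1],
  [-0.604, 0.128, 0.044, 0, 1],
  [-0.604, 0.128, 0.044, 0, 1],
  [-0.604, 0.128, 0.044, 0, 1],
  [-0.604, 0.128, 0.044, 0, 1],
  [-0.604, 0.128, 0.044, 0, 1],
])

```text
t: 2.4
eef_pos: [527.3, -297.1, 200.2]
tcp_rot: [[-0.148, 0.989, -0.001], [0.989, 0.148, 0.002], [0.002, -0.001, -1.0]]
contact_force: [-0.4, 0.7, 0.1]
width: 0.003
grasp_force: 0.0
```

```bash
python3 - <<'E'
from h import *
s=r.get_state(); print(s['eef_pos'])
d=grab('wrist'); pickle.dump(d,open('w1.pkl','wb')); save(d,'w1.png')
print((-d['R'].T@d['t']).round())
E
```

```text
[ 527.25485358 -297.14679898  200.22300973]
[ 515. -216.  327.]
```

View pics/w1.png

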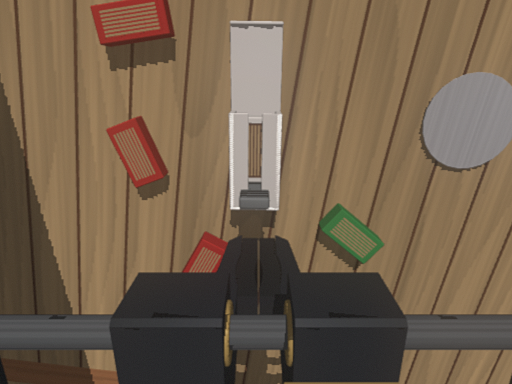

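The wrist view shows the tongue's lip at row 23, columns 231–282. The mouth is at row 113, the sleeve's rear end at row 209, and the tab near (254,199). The closed fingers are at the bottom, around (258,250).

```bash
python3 - <<'E'
from h import *
d=pickle.load(open('w1.pkl','rb')); im=d['color'].astype(int); W=cloud(d); Z=W[...,2]
roi=np.zeros(Z.shape,bool); roi[10:215,220:295]=True
mn,mx=im.min(2),im.max(2)
def rc(m,z,n):
    m=(m&roi).astype(np.uint8); cs,_=cv2.findContours(m,0,1); c=max(cs,key=cv2.contourArea)
    q=cv2.minAreaRect(plane(d,c[:,0,:],z)[:,:2].astype(np.float32)); print(n,np.round(cv2.boxPoints(q),1).tolist(),np.round(q[0],1),np.round(q[1],1),round(q[2],2),'z',np.nanmedian(Z[m>0]).round(1))
rc((Z>22)&(Z<40),31,'sleeve'); rc((Z>48)&(Z<70),59,'tabtop')
t=roi&(mn>100)&(mx-mn<40); t[108:]=False; rc(t,4,'tongue')
E
```

```text
sleeve [[494.29998779296875, -248.10000610351562], [506.20001220703125, -336.1000061035156], [551.5999755859375, -330.0], [539.7000122070312, -241.89999389648438]] [ 523. -289.] [45.8 88.9] 7.69 z 30.6
tabtop [[512.5999755859375, -309.5], [514.5999755859375, -322.79998779296875], [539.5999755859375, -319.1000061035156], [537.5999755859375, -305.79998779296875]] [ 526.1 -314.3] [25.3 13.4] 8.43 z 58.2
tongue [[483.70001220703125, -178.6999969482422], [493.70001220703125, -246.3000030517578], [539.9000244140625, -239.39999389648438], [529.9000244140625, -171.89999389648438]] [ 511.8 -209.1] [46.7 68.3] 8.44 z 3.9
```

```bash
python3 -c "
from h import *
u=np.array([-.141,.990]);m=np.array([517.,-245.])
go(*(m-104*u),200,8.1);go(*(m-104*u),57,8.1)"
```

```text
cur [ 527.3 -297.   200.7] yaw 8.56 shift [-0.1021 -0.0065  0.0012] turn 0.0051
cur [ 527.3 -297.   200.7] yaw 8.56 shift [-0.1025 -0.0063  0.2872] turn 0.0051
```

>>> apply_moves([
  [-0.102, -0.006, 0, 0.005, 1],
  [-0.102, -0.006, 0.1, 0.005, 1],
  [-0.102, -0.006, 0.2, 0.005, 1],
  [-0.102, -0.006, 0.26, 0.005, 1],
  [-0.102, -0.006, 0.287, 0.005, 1],
  [-0.102, -0.006, 0.287, 0.005, 1],
  [-0.102, -0.006, 0.287, 0.005, 1],
])

```text
t: 3.32
eef_pos: [532.7, -350.9, 59.3]
tcp_rot: [[-0.139, 0.99, 0.002], [0.99, 0.139, -0.002], [-0.002, 0.002, -1.0]]
contact_force: [0.2, -0.5, -0.9]
width: 0.002
grasp_force: 0.0
```

```bash
python3 -c "
from h import *
u=np.array([-.141,.990]);m=np.array([517.,-245.])
go(*(m-16*u),57,8.1)"
```

```text
cur [ 532.7 -350.9   59.3] yaw 8.01 shift [ 0.1822 -0.0016  0.0041] turn -0.001
```

>>> apply_moves([
  [0.03, -0.001, 0.003, 0, 1],
  [0.045, -0.001, 0.003, 0, 1],
  [0.06, -0.001, 0.003, 0, 1],
  [0.075, -0.001, 0.003, 0, 1],
  [0.09, -0.001, 0.003, 0, 1],
  [0.105, -0.001, 0.003, 0, 1],
  [0.12, -0.001, 0.003, 0, 1],
  [0.135, -0.001, 0.003, 0, 1],
  [0.15, -0.001, 0.003, 0, 1],
  [0.162, -0.001, 0.003, 0, 1],
  [0.172, -0.001, 0.003, 0, 1],
  [0.177, -0.001, 0.003, 0, 1],
])

```text
t: 4.82
eef_pos: [519.8, -265.0, 56.9]
tcp_rot: [[-0.139, 0.99, 0.003], [0.99, 0.139, -0.005], [-0.005, 0.002, -1.0]]
contact_force: [0.7, -15.9, -0.9]
width: 0.004
grasp_force: 7.4
```

```bash
python3 - <<'E'
from h import *
u=np.array([-.141,.990]);m=np.array([517.,-245.])
s=r.get_state(); print((np.array(s['eef_pos'])[:2]-m)@u, s['contact_force'])
d=grab('top'); W=cloud(d);Z=W[...,2]
w=grab('wrist'); save(w,'w2.png')
P=cloud(w).reshape(-1,3); sy=(P[:,:2]-m)@u; sx=(P[:,:2]-m)@[.99,.141]
k=(abs(sx)<10)&(P[:,2]>15)&(P[:,2]<35)&(sy>-5); print('cassette s range',np.percentile(sy[k],[2,50,98]).round(1) if k.any() else None,k.sum())
E
```

```text
-20.200139197101965 [  0.72584055 -15.87442062  -0.94893349]
cassette s range [-1.  31.3 59.5] 5704
```

View pics/w2.png

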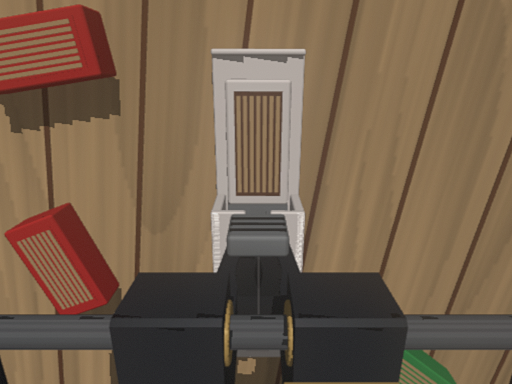

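The wrist view shows the cassette out on the tongue, rows 80–203, with the tab at the fingers near (258,240). The force is 15.9 N, above the 9 N spring. I'll press 2 mm more to confirm the stop.

>>> apply_moves([
  [0.004, 0, 0, 0, 1],
  [0.004, 0, 0, 0, 1],
  [0.004, 0, 0, 0, 1],
])

```text
t: 5.3
eef_pos: [519.7, -265.0, 57.0]
tcp_rot: [[-0.138, 0.99, 0.004], [0.99, 0.138, -0.007], [-0.008, 0.003, -1.0]]
contact_force: [0.8, -15.9, -3.0]
width: 0.002
grasp_force: 8.2
```

>>> apply_moves([
  [0.006, 0, 0, 0, 1],
  [0.006, 0, 0, 0, 1],
  [0.006, 0, 0, 0, 1],
])

```text
t: 5.68
eef_pos: [519.7, -264.6, 57.2]
tcp_rot: [[-0.138, 0.99, 0.005], [0.99, 0.138, -0.012], [-0.012, 0.004, -1.0]]
contact_force: [1.4, -25.2, -7.7]
width: 0.001
grasp_force: 13.0
```

```bash
python3 - <<'E'
from h import *
u=np.array([-.141,.990]);m=np.array([517.,-245.])
d=grab('wrist'); print(r.get_state()['contact_force'])
g=cv2.cvtColor(d['color'],cv2.COLOR_RGB2GRAY).astype(float)
W=cloud(d); col=258
for v in list(range(40,95,2))+list(range(180,232,2)):
    p=W[v,col]; print(v,int(g[v,col]),p[2].round(0),((p[:2]-m)@u).round(1),end=' | ')
E
```

```text
[  1.99406355 -25.38889966  -8.1184014 ]
40 123 -1.0 78.6 | 42 124 -0.0 77.6 | 44 123 -0.0 76.7 | 46 121 -1.0 75.8 | 48 124 -0.0 74.9 | 50 196 8.0 73.5 | 52 170 6.0 72.7 | 54 111 7.0 71.8 | 56 95 5.0 70.9 | 58 100 4.0 70.1 | 60 172 6.0 69.1 | 62 170 4.0 68.2 | 64 170 4.0 67.3 | 66 169 3.0 66.4 | 68 169 3.0 65.4 | 70 169 4.0 64.5 | 72 170 4.0 63.6 | 74 169 4.0 62.6 | 76 170 3.0 61.7 | 78 153 5.0 60.7 | 80 195 24.0 60.2 | 82 179 24.0 59.4 | 84 169 24.0 58.5 | 86 169 22.0 57.6 | 88 171 26.0 56.9 | 90 173 23.0 55.9 | 92 81 23.0 55.0 | 94 76 24.0 54.2 | 180 125 25.0 13.7 | 182 126 24.0 12.6 | 184 126 24.0 11.4 | 186 126 24.0 10.5 | 188 125 24.0 9.3 | 190 127 25.0 8.6 | 192 95 24.0 7.4 | 194 67 23.0 6.0 | 196 156 24.0 5.2 | 198 168 24.0 4.2 | 200 166 24.0 3.1 | 202 159 25.0 2.4 | 204 95 22.0 0.2 | 206 98 26.0 0.5 | 208 97 26.0 -0.5 | 210 97 29.0 -0.3 | 212 96 30.0 -0.7 | 214 96 35.0 0.2 | 216 96 38.0 0.3 | 218 50 42.0 1.4 | 220 94 42.0 0.4 | 222 87 45.0 0.6 | 224 47 48.0 1.0 | 226 94 48.0 0.2 | 228 88 50.0 0.3 | 230 46 54.0 1.1 |
```

The tool held its position while the force rose to 25 N, and the tab's front face is at the mouth. That is the stop. I'm backing off so the slide springs back, then lifting.

>>> apply_moves([
  [-0.02, 0, 0, 0, 1],
  [-0.06, 0, 0, 0, 1],
  [-0.1, 0, 0, 0, 1],
  [-0.14, 0, 0, 0, 1],
  [-0.18, 0, 0, 0, 1],
  [-0.21, 0, 0, 0, 1],
  [-0.21, 0, 0, 0, 1],
  [-0.21, 0, -0.1, 0, 1],
  [-0.21, 0, -0.2, 0, 0.3],
  [-0.21, 0, -0.2, 0, -0.36],
])

```text
t: 6.98
eef_pos: [534.9, -363.0, 160.6]
tcp_rot: [[-0.139, 0.99, 0.006], [0.99, 0.14, -0.005], [-0.006, 0.005, -1.0]]
contact_force: [-0.7, 0.1, 0.2]
width: 0.208
grasp_force: 0.0
```

```bash
python3 - <<'E'
from h import *
u=np.array([-.141,.990]);m=np.array([517.,-245.])
w=grab('wrist'); save(w,'w3.png')
W=cloud(w); Z=W[...,2]; S=(W[...,:2]-m)@u; X=(W[...,:2]-m)@[.99,.141]
k=(abs(X)<12)&(Z>50)&(Z<66)&(S>-95)&(S<10); print('tab s',np.nanpercentile(S[k],[2,50,98]).round(1),k.sum())
k=((abs(X)<28)&(Z>18)&(Z<27)&(S>2)&(S<80)).astype(np.uint8)
c=max(cv2.findContours(k,0,1)[0],key=cv2.contourArea)
q=cv2.minAreaRect(plane(w,c[:,0,:],24)[:,:2].astype(np.float32)); print('cass',q,(np.array(q[0])-m)@u,(np.array(q[0])-m)@[.99,.141])
go(*(m+31*u),160,8.1)
E
```

```text
tab s [-76.9 -71.5 -67. ] 590
cass ((516.201171875, -238.44908142089844), (29.759838104248047, 9.898639678955078), 7.997337818145752) 6.598044158935546 0.13283967590332024
cur [ 533.6 -361.9  157.7] yaw 8.01 shift [ 0.2982 -0.0003 -0.0054] turn -0.001
```

View pics/w3.png

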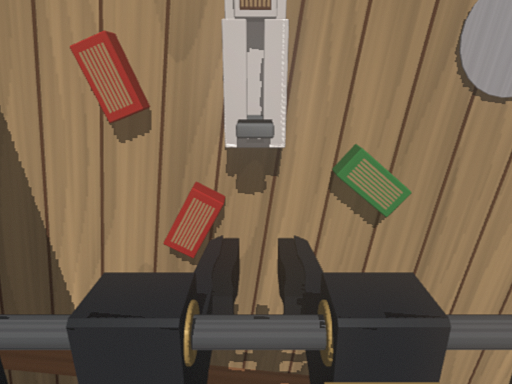

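The wrist view shows the slide back at rest (tab near (255,129)) and the cassette's rear at the top, around (255,5). I'm moving over the cassette.

>>> apply_moves([
  [0.1, 0, 0, 0, -0.36],
  [0.2, 0, 0, 0, -0.36],
  [0.298, 0, 0, 0, -0.36],
  [0.298, 0, 0, 0, -0.36],
  [0.298, 0, 0, 0, -0.36],
  [0.298, 0, 0, 0, -0.36],
])

```text
t: 7.78
eef_pos: [511.9, -215.4, 155.2]
tcp_rot: [[-0.138, 0.99, -0.001], [0.99, 0.138, 0.0], [0.0, -0.001, -1.0]]
contact_force: [0.6, 0.1, -0.3]
width: 0.678
grasp_force: 0.0
```

```bash
python3 - <<'E'
from h import *
u=np.array([-.141,.990]);m=np.array([517.,-245.])
w=grab('wrist'); print(r.get_state()['width'])
W=cloud(w); Z=W[...,2]; S=(W[...,:2]-m)@u; X=(W[...,:2]-m)@[.99,.141]
k=((abs(X)<24)&(Z>16)&(Z<28)&(S>3)&(S<80)).astype(np.uint8)
c=max(cv2.findContours(k,0,1)[0],key=cv2.contourArea)
q=cv2.minAreaRect(plane(w,c[:,0,:],24)[:,:2].astype(np.float32)); print('cass',q,(np.array(q[0])-m)@u,(np.array(q[0])-m)@[.99,.141])
go(*(m+31*u),160,8.1)
go(*(m+31*u),26,8.1)
E
```

```text
0.6814651286241833
cass ((512.6294555664062, -212.62924194335938), (29.572540283203125, 59.249996185302734), 6.919212341308594) 32.66329724121094 0.23743789672851534
cur [ 512.  -215.4  155.3] yaw 7.9 shift [ 0.002   0.0016 -0.0094] turn -0.0022
cur [ 512.  -215.4  155.3] yaw 7.9 shift [0.002  0.0017 0.2586] turn -0.0022
```

>>> apply_moves([
  [0.005, 0.001, 0.1, 0, -0.36],
  [0.005, 0.001, 0.19, 0, -0.36],
  [0.005, 0.001, 0.24, 0, -0.36],
  [0.005, 0.001, 0.258, 0, -0.36],
  [0.005, 0.001, 0.258, 0, -0.36],
  [0.005, 0.001, 0.258, 0, 0.2],
  [0.005, 0.001, 0.258, 0, 0.5],
  [0.005, 0.001, 0.258, 0, 1],
  [0.005, 0.001, 0.258, 0, 1],
  [0.005, 0.001, 0.258, 0, 1],
])

```text
t: 9.07
eef_pos: [512.6, -212.1, 27.4]
tcp_rot: [[-0.139, 0.99, 0.001], [0.99, 0.139, -0.001], [-0.001, 0.001, -1.0]]
contact_force: [-0.5, 1.0, 6.4]
width: 0.336
grasp_force: 30.0
```

>>> apply_moves([
  [0, 0, -0.02, 0, 1],
  [0, 0, -0.1, 0, 1],
  [0, 0, -0.2, 0, 1],
  [0, 0, -0.28, 0, 1],
  [0, 0, -0.28, 0, 1],
  [0, 0, -0.28, 0, 1],
])

```text
t: 9.82
eef_pos: [511.6, -211.5, 166.1]
tcp_rot: [[-0.139, 0.99, -0.001], [0.99, 0.139, 0.001], [0.001, -0.001, -1.0]]
contact_force: [-1.3, 0.3, -1.3]
width: 0.336
grasp_force: 30.0
```

```bash
python3 - <<'E'
from h import *
print(r.get_state()['width'],r.get_state()['grasp_force'])
go(503,60,165,86.3)
w=grab('top'); W=cloud(w); Z=W[...,2]
m=np.array([517.,-245.]); k=(np.hypot(*(np.moveaxis(W[...,:2],-1,0)-(m+np.array([-4,31]))[:,None,None]))<20)
print('tongue z med',np.nanmedian(Z[k]))
E
```

```text
0.3364705491853436 29.99923288822174
cur [ 511.6 -211.5  166.1] yaw 7.97 shift [0.5402 0.0583 0.0025] turn -0.8703
tongue z med 500.3970920612678
```

```bash
python3 -c "
from h import *
go(585,170,190,86.3)"
```

```text
cur [ 511.2 -211.2  165.3] yaw 7.97 shift [ 0.7347  0.2517 -0.0486] turn -0.8703
```

>>> apply_moves([
  [0.735, 0.252, -0.049, -0.87, 1],
  [0.735, 0.252, -0.049, -0.87, 1],
  [0.735, 0.252, -0.049, -0.87, 1],
  [0.735, 0.252, -0.049, -0.87, 1],
  [0.735, 0.252, -0.049, -0.87, 1],
  [0.735, 0.252, -0.049, -0.87, 1],
  [0.735, 0.252, -0.049, -0.87, 1],
  [0.735, 0.252, -0.049, -0.87, 1],
  [0.735, 0.252, -0.049, -0.87, 1],
  [0.735, 0.252, -0.049, -0.87, 1],
  [0.735, 0.252, -0.049, -0.87, 1],
])

```text
t: 11.25
eef_pos: [585.8, 169.1, 190.8]
tcp_rot: [[-0.998, 0.066, -0.001], [0.066, 0.998, -0.0], [0.001, -0.0, -1.0]]
contact_force: [-0.1, -1.0, -1.1]
width: 0.336
grasp_force: 30.0
```

```bash
cat > row.py <<'E'
from h import *
def row(w,f):
    W=cloud(w); Z=W[...,2]; im=w['color'].astype(int)
    print(r.get_state()['eef_pos'])
    k=((Z>52)&(Z<68)).astype(np.uint8)
    k[:]=cv2.morphologyEx(k,cv2.MORPH_OPEN,np.ones((5,5)))
    for c in cv2.findContours(k,0,1)[0]:
        if cv2.contourArea(c)<400: continue
        q=cv2.minAreaRect(plane(w,c[:,0,:],60)[:,:2].astype(np.float32)); print('row',np.round(q[0],1),np.round(q[1],1),round(q[2],2),np.round(cv2.boxPoints(q),1).tolist())
    save(w,f)
E
python3 - <<'E'
from row import *
w=grab('wrist'); pickle.dump(w,open('w4.pkl','wb')); row(w,'w4.png')
E
```

```text
[585.92434824 169.09783587 190.95494837]
row [763.  134.2] [66.9 32.9] 80.28 [[741.0999755859375, 104.0], [773.5999755859375, 98.4000015258789], [784.9000244140625, 164.39999389648438], [752.4000244140625, 169.89999389648438]]
row [505.5 150.6] [29.3 59.3] 85.48 [[474.79998779296875, 138.3000030517578], [534.0, 133.60000610351562], [536.2999877929688, 162.8000030517578], [477.1000061035156, 167.5]]
row [509.7 220.9] [30.5 59.4] 85.05 [[478.79998779296875, 208.1999969482422], [537.9000244140625, 203.10000610351562], [540.5999755859375, 233.5], [481.3999938964844, 238.6999969482422]]
```

View pics/w4.png

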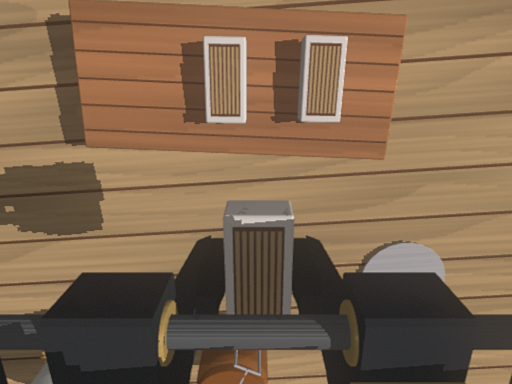

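The wrist view shows the two row cassettes at (225,80) and (324,78), with free board to the left. The cassette is held window up at about (258,262), its front top edge near row 219. Next I measure the grasp offset and the yaw.

```bash
python3 - <<'E'
from h import *
w=pickle.load(open('w4.pkl','rb')); W=cloud(w); Z=W[...,2]
p=np.array([585.9,169.1,190.9]); yaw=np.arctan2(.998,.066)
g=cv2.cvtColor(w['color'],cv2.COLOR_RGB2GRAY)
print('z col258',[(v,int(g[v,258]),Z[v,258].round(0),W[v,258,0].round(1)) for v in range(196,232,2)])
for z,v in ((187.5,None),):
    pass
k=((Z>178)&(Z<196)&(np.hypot(W[...,0]-p[0]+10,W[...,1]-p[1])<45)).astype(np.uint8); k[:, :222]=0;k[:,296:]=0; k[300:]=0
ed=[]
for v in range(224,300,8):
    c=np.where(k[v])[0]; P=plane(w,[(c.min(),v),(c.max(),v)],187.5); ed.append(np.r_[P[0,:2],P[1,:2]]); 
print(np.round(ed,1))
E
```

```text
z col258 [(196, 148, np.float64(-1.0), np.float64(616.9)), (198, 145, np.float64(1.0), np.float64(618.5)), (200, 125, np.float64(170.0), np.float64(558.3)), (202, 113, np.float64(172.0), np.float64(558.3)), (204, 115, np.float64(175.0), np.float64(558.3)), (206, 115, np.float64(176.0), np.float64(558.7)), (208, 114, np.float64(178.0), np.float64(559.1)), (210, 114, np.float64(182.0), np.float64(558.4)), (212, 115, np.float64(185.0), np.float64(558.1)), (214, 119, np.float64(185.0), np.float64(558.8)), (216, 177, np.float64(187.0), np.float64(558.9)), (218, 192, np.float64(187.0), np.float64(560.0)), (220, 198, np.float64(187.0), np.float64(560.7)), (222, 137, np.float64(188.0), np.float64(561.2)), (224, 108, np.float64(188.0), np.float64(562.2)), (226, 98, np.float64(187.0), np.float64(563.5)), (228, 55, np.float64(188.0), np.float64(563.9)), (230, 56, np.float64(187.0), np.float64(565.4))]
[[561.4 156.5 563.4 185.2]
 [565.1 156.1 567.  185.1]
 [568.8 155.8 570.8 185. ]
 [572.5 154.5 574.6 185.7]
 [576.3 154.1 578.5 185.5]
 [580.2 153.7 582.4 185.4]
 [584.2 153.8 586.4 185.3]
 [588.3 152.9 590.5 185.1]
 [592.4 152.5 594.6 185. ]
 [596.5 152.1 598.8 184.9]]
```

```bash
python3 -c "
from h import *
go(499,80.2,95,85.5)"
```

```text
cur [585.9 169.1 191. ] yaw 86.2 shift [ 0.1616 -0.1889  0.192 ] turn 0.0078
```

>>> apply_moves([
  [0.08, -0.094, 0, 0.008, 1],
  [0.162, -0.189, 0, 0.008, 1],
  [0.162, -0.189, 0, 0.008, 1],
  [0.162, -0.189, 0.1, 0.008, 1],
  [0.162, -0.189, 0.16, 0.008, 1],
  [0.162, -0.189, 0.192, 0.008, 1],
  [0.162, -0.189, 0.192, 0.008, 1],
  [0.162, -0.189, 0.192, 0.008, 1],
])

```text
t: 12.3
eef_pos: [500.2, 80.6, 96.4]
tcp_rot: [[-0.997, 0.077, 0.002], [0.077, 0.997, -0.0], [-0.002, 0.0, -1.0]]
contact_force: [-0.5, 0.6, -0.0]
width: 0.338
grasp_force: 30.0
```

```bash
python3 -c "
from h import *
go(499,80.2,64,85.5)"
```

```text
cur [500.2  80.6  96.4] yaw 85.56 shift [ 0.0025 -0.001   0.0648] turn 0.0007
```

>>> apply_moves([
  [0, 0, 0.02, 0, 1],
  [0, 0, 0.04, 0, 1],
  [0, 0, 0.055, 0, 1],
  [0, 0, 0.06, 0, 1],
  [0, 0, 0.06, 0, 1],
  [0, 0, 0.06, 0, 1],
])

```text
t: 13.05
eef_pos: [499.3, 80.5, 65.4]
tcp_rot: [[-0.997, 0.078, 0.0], [0.078, 0.997, -0.0], [-0.0, -0.0, -1.0]]
contact_force: [0.5, -0.2, -0.2]
width: 0.338
grasp_force: 30.0
```

>>> apply_moves([
  [0, 0, 0.002, 0, 1],
  [0, 0, 0.003, 0, 1],
  [0, 0, 0.004, 0, 1],
  [0, 0, 0.004, 0, 1],
])

```text
t: 13.55
eef_pos: [499.0, 80.5, 63.4]
tcp_rot: [[-0.997, 0.078, 0.0], [0.078, 0.997, -0.0], [-0.0, -0.0, -1.0]]
contact_force: [-1.7, -0.3, 2.4]
width: 0.336
grasp_force: 30.0
```

```bash
python3 - <<'E'
from row import *
row(grab('top'),'t5.png')
E
```

```text
[499.07003882  80.50833841  63.41142922]
```

>>> apply_moves([
  [0, 0, 0, 0, 0.15],
  [0, 0, 0, 0, 0],
  [0, 0, 0, 0, -0.18],
  [0, 0, 0, 0, -0.18],
  [0, 0, 0, 0, -0.18],
  [0, 0, -0.05, 0, -0.18],
  [0, 0, -0.12, 0, -0.18],
  [-0.12, 0, -0.24, 0, -0.18],
  [-0.16, 0.16, -0.24, 0, -0.18],
  [-0.16, 0.16, -0.24, 0, -0.18],
  [-0.16, 0.16, -0.24, 0, -0.18],
])

```text
t: 14.98
eef_pos: [585.6, 155.5, 183.5]
tcp_rot: [[-0.997, 0.075, 0.001], [0.075, 0.997, 0.0], [-0.001, 0.0, -1.0]]
contact_force: [0.9, -0.7, -0.0]
width: 0.591
grasp_force: 0.0
```

```bash
python3 - <<'E'
from row import *
w=grab('wrist'); pickle.dump(w,open('w6.pkl','wb')); row(w,'w6.png')
E
```

```text
[584.69352647 154.42378897 182.81864847]
row [758.9 128.6] [31.2 64.3] 4.53 [[740.7999877929688, 159.39999389648438], [745.9000244140625, 95.30000305175781], [777.0, 97.80000305175781], [772.0, 161.89999389648438]]
row [501.7  82.1] [31.4 58.8] 85.59 [[471.20001220703125, 68.69999694824219], [529.7999877929688, 64.19999694824219], [532.2000122070312, 95.5], [473.6000061035156, 100.0]]
row [505.6 150.5] [29.6 58.6] 85.61 [[475.29998779296875, 138.0], [533.7000122070312, 133.60000610351562], [535.9000244140625, 163.0], [477.5, 167.5]]
row [509.9 220.6] [30.8 59.3] 85.04 [[479.1000061035156, 207.8000030517578], [538.0999755859375, 202.6999969482422], [540.7999877929688, 233.39999389648438], [481.79998779296875, 238.5]]
```

View pics/w6.png

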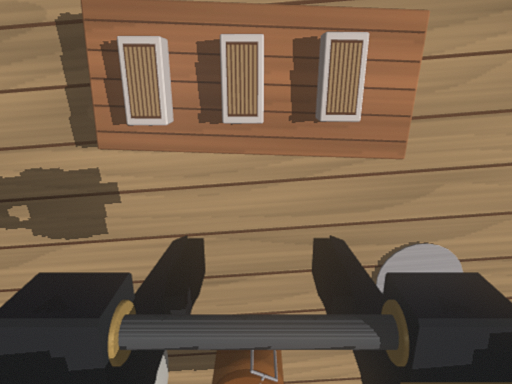

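The wrist view shows the placed cassette at (146,80), beside the row at (243,78) and (344,76), well aligned. I'll check the gaps more exactly from the window centroids in two views.

```bash
python3 - <<'E'
from h import *
w=pickle.load(open('w6.pkl','rb'))
t=grab('top'); pickle.dump(t,open('t6.pkl','wb'))
for d,ctr in ((w,[(501.5,82),(505.6,150.5),(509.9,220.6)]),(t,[(501.5,82),(507,152),(511.4,223)])):
    g=d['color'].astype(int); mn=g.min(2); sat=g.max(2)-mn; out=[]
    W=cloud(d)
    for c in ctr:
        P=plane(d,np.stack(np.meshgrid(np.arange(512),np.arange(384)),-1).reshape(-1,2),60).reshape(384,512,3)
        near=(abs(P[...,0]-c[0])<26)&(abs(P[...,1]-c[1])<12.5)
        m=(near&(sat>30)).astype(np.uint8)
        cs=cv2.findContours(cv2.morphologyEx(m,cv2.MORPH_CLOSE,np.ones((5,5))),0,1)[0]; k=max(cs,key=cv2.contourArea)
        q=cv2.minAreaRect(plane(d,k[:,0,:],60)[:,:2].astype(np.float32)); out.append(q[0]); print(np.round(q[0],1),np.round(q[1],1),round(q[2],1))
    print('diffs',np.diff(np.array(out),axis=0).round(1))
E
```

```text
[501.9  80.5] [21.5 49.5] 85.4
[505.9 150.2] [21.4 49.4] 85.5
[510.1 221.2] [21.3 49.4] 84.9
diffs [[ 4.  69.8]
 [ 4.2 71. ]]
[502.7  81.9] [20.5 48.1] 85.2
[507.4 151.9] [20.4 49.4] 85.8Traceback (most recent call last):
  File "<stdin>", line 11, in <module>
ValueError: max() iterable argument is empty
```

```bash
python3 -c "
from h import *
print(r.job_done())"
```

```text
the job is handed in; nothing more can be done
None
```

The slide was pushed to its stop and sprang back. The cassette now lies window up at the free end of the row, parallel and in line, with a gap about 1 mm smaller than the existing one. The job is handed in at about 15 s of the 58 s allowed.

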